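# Hold a sample holder flush on the tilted port of the colour reader

### The job

Check the herb sample on the colour reader: first draw the aperture slide out by its knob until the second of its three lines is level with the side of the reader's head, and leave it there. Then take the square-plated sample holder from the rack by its rib, lean it to the slope of the head and feel it down gently, flat and centred, on the sprung port plate. Finish while still holding it flush there with a light steady press of about 8 N, never a hard one, and leave the rest of the bench as it is.

Things in the scene. Friction and masses are not known exactly. Their poses are not given: they have to be found in the camera images.
- reader: Bench colour reader, fixed: grey console base 210 (x) x 170 (y) x 30 mm, origin at the centre of its underside, screen at its front (-x). A yoke (clamp knobs out to 85 mm either side) carries the white head, a 110 x 110 x 84 mm block, on a stiff pivot along y, 10 mm in x and 105 mm up from this origin. The head is left tilted towards -x by 15 to 33 degrees; normal pushes do not move it.
- port: Port plate on the sloped face: flat, black, 76 x 76 mm, round window in the middle, face 14 mm proud of the white block. Origin: centre of its outer face; z = outward normal of the slope, y along the pivot. Sprung: it sinks straight in along -z (never tilts), giving from 2 N on, 1 N more per mm (8 N: 6 mm in), hard stop after 8 mm.
- slide_knob (a point): Centre of the top of the aperture slide's knob: round steel, 14 mm in diameter, 30 mm tall along the head's normal, on the end of a flat bar 14 mm wide from the head's -y side. Axes as the port plate's. Home, the knob's axis is 38 mm from the head's side. The bar's top is 30 mm below this point, the white block's top face 25 mm, the port's face 11 mm.
- aperture (a joint): How far the aperture slide is drawn out of the head, along the head's -y, in m: 0 home to 0.045. The bar has three dark lines across it; they come level with the head's side at 0.010, 0.025 (the second line) and 0.040. A light return spring and a brake: it takes about 4 N to pull, and it stays where it is left.
- rack: Low grey rack, fixed, 86 (x) x 262 (y) mm with three pockets in a row along its y, 86 mm apart; floor 3 mm thick, lips 8 mm high. Origin at the centre of its underside. It holds the three holders in any order, each in its own pocket.
- sample: The sample holder with the square plate: aluminium 64 x 64 x 6 mm, about 0.14 kg, with a black grip rib standing on the middle of it, 36 mm long (x) x 12 mm thick (y) x 30 mm tall. Origin at the centre of the plate's flat underside (the glass side, which goes on the port), z up through the rib; total height 36 mm.
- tile: Bystander in the rack: the reference tile, a round plate 64 mm in diameter with the same rib.
- strip: Bystander in the rack: the narrow holder, plate 64 (x) x 36 (y) mm with the same rib.
- mortar: Bystander: brass mortar, 84 mm across, 75 mm tall.
- jar: Bystander: porcelain jar, 80 mm across, 120 mm tall.
- scoop: Bystander: open sheet-metal herb scoop, 130 x 100 x 45 mm, with a 90 mm handle.
- brush: Bystander: small brush, 160 mm long, lying.
- spatula: Bystander: spatula, 170 mm long, lying.
- loupe: Bystander: black standing loupe, 48 mm across, 36 mm tall.

How it is judged:
On the way, in this order (a step that is already met when the one before it is completed fails the run):
1. the aperture slide is drawn out to its second line (value of joint aperture between 0.0215 and 0.0285 m and velocity of joint aperture between -0.005 and 0.005 m/s), for 0.3 s.
2. the square sample holder is lifted off the rack in the fingers (height (world z) of sample above 0.05 m and contact force between the fingers and sample above 1 N), for 0.2 s.
At the end, for the whole second after the job is handed in: The program finishes while holding: the fingers still hold the square sample holder, its underside flush on the port plate (within 0.04 rad, no gap), centred within 7 mm each way, pressed on it with 4 to 14 N and still; the aperture slide is at its second line within 3.5 mm (value of joint aperture between 0.0215 and 0.0285 m and x of sample in the frame of port between -0.007 and 0.007 m and y of sample in the frame of port between -0.007 and 0.007 m and z of sample in the frame of port between -0.003 and 0.003 m and angle between the z axis of sample and the z axis of port, either way round below 0.04 rad and contact force between sample and port between 4 and 14 N and contact force between the fingers and sample above 2 N and linear speed of sample below 0.01 m/s); the arm keeps its last pose, push and grip.
It fails at once if the sample's glass is pressed on the reader with more than 25 N (contact force between sample and reader above 25 N).
It fails at once if another holder or a bystander is moved by more than 25 mm (distance of any of tile, strip, mortar, jar, scoop, brush, spatula, loupe from where it was at the start of the episode above 0.025 m).
It also fails if it takes over 58 s, if anything falls off the work surface, if the arm or the gripper's body presses on something with over 40 N, if the wrist force passes 120 N, or if a joint passes its speed limit or range.

### The arm

A 6-joint arm with a two-finger parallel gripper is mounted at the origin on the work surface. World frame = base frame: x ahead of the robot, y to its left, z up, the work surface at z = 0. Lengths are in m, angles in rad, forces in N, time in s.
With the tool pointing down it reaches from about 0.275 to 0.825 m from the base axis. Payload 4.9 kg.
Tool frame: the origin (TCP) lies at the very end of the fingers, on their centre line; the grasp point (between the pads) lies 19 mm behind it; z points along the fingers, y is the line along which they close (so a half turn about z gives the same grasp; the last joint's range is limited). The gripper opens to 85 mm and grips with 20 to 120 N. Pads are 22 mm wide; open, the fingers measure 114 mm over their backs; the gripper's body (76 mm by 85 mm) begins 54 mm behind the grasp point. The pads swing forward as they close: fully open they stand 13 mm farther back than shut.
Start: joints at [-1.438, 0.326, -0.193, 1.052, 0, 1.437], TCP at [0.145, -0.531, 0.231] pointing down, gripper open.
Joint ranges: [-2.65, 2.65], [-0.97, 1.79], [-1.3, 1.35], [-1.93, 2.1], [-1.47, 1.37], [-3.14, 3.14]. Speed limits (rad/s): [2.57, 2.57, 3.14, 3.14, 3.14, 3.14].

### API

Orientations are given as a unit quaternion [w, x, y, z].
In Python, from cell import bot, viewer, monitor gives the robot as it stands (bot), with the cameras (viewer) and the readings (monitor). Calls block until the motion is done:
- bot.move_pose(position, orientation): joint-space move of the TCP to a pose.
- bot.move_linear(position, speed=0.15, rotation=None, until_force=None): straight line of the TCP; rotation=None keeps the orientation; speed is the mean speed in m/s. With until_force (N) it stops when the force on the tool has changed by that much, and returns True; else False.
- bot.goto_joints(angles): joint-space move.
- bot.set_gripper(opening, grasp_force=None): opening from 0.0 (shut) to 1.0 (fully open); grasp_force is the grip in N (None keeps the last); returns when the fingers have stopped.
- bot.wait(seconds).
- bot.solve_ik(position, orientation): joint angles nearest the present ones, or None.
- viewer.camera(name): name is "scene" or "top" or "wrist"; returns the picture (420x560x3 uint8, red, green, blue); there is no depth.
- viewer.calibration(name): a dict with "mtx" (3x3 intrinsics, pixels), "k1" (the pictures are not rectified: a ray, as slopes to the right and down, at radius r is drawn at 1 + k1 r^2 times it, then the intrinsics apply), "extrinsics" (4x4, takes a point from world to camera coordinates); the wrist camera has in their place "hand_eye" (4x4, takes a point from camera to tool coordinates, whose origin is the TCP and whose axes are the flange's). Camera axes: x right, y down, z forward; pixel columns grow to the right and rows downward; lengths in m; the calibration is good to about 2 mm. A picture is of the moment at which its call begins: read the wrist's pose just before it. calibration takes no time and is no camera call.
A pose or a line that the arm cannot do raises bot.PlanningError and nothing moves.
- bot.close_job(): hands the job in; it is judged then, once.
Readings, each from a call of its own:
- monitor.read_clock(): time.
- monitor.read_joint_positions(): joint angles.
- monitor.read_joint_vel(): joint speeds.
- monitor.read_joint_efforts(): joint torques, N m.
- monitor.read_position(): TCP position.
- monitor.read_tool_rot(): TCP orientation.
- monitor.read_ft_force(): force on the tool from outside, world axes, zero at the start.
- monitor.read_moment(): the same for the moment, N m.
- monitor.read_gripper_width(): opening from 0.0 (shut) to 1.0 (fully open).
- monitor.read_finger_force(): force on a finger pad.
Only numpy, scipy, OpenCV 4.12 (cv2) and the standard library are available. Lean on these libraries where they do the work, as an engineer would, in place of code of your own. Each camera call takes 0.05 s, during which the arm holds its last target. There are 200 camera calls.

## Working session

There is one attempt and no reset: what is moved stays moved. The work goes in short steps, each a Python script; the robot and the scene stay as the last script left them, time stands still between calls to the robot, and variables do not carry over. Pictures are saved under pics/ and viewed, at most 10 in all, crops included, and the job is handed in when it is done.

```bash
mkdir -p pics; ls
python3 - <<'E'
from cell import bot, viewer, monitor
import cv2,numpy as np
np.set_printoptions(precision=4,suppress=True)
for n in("scene","top","wrist"):
    im=viewer.camera(n); cv2.imwrite(f"pics/{n}0.png",im[:,:,::-1]); print(n,viewer.calibration(n))
print(monitor.read_clock(),monitor.read_position(),monitor.read_tool_rot(),monitor.read_ft_force())
E
```

```text
cell.py
pics
scene {'mtx': array([[381.6604,   0.    , 272.6252],
       [  0.    , 381.6604, 210.0745],
       [  0.    ,   0.    ,   1.    ]]), 'k1': -0.09542917695253318, 'extrinsics': array([[-0.483 ,  0.8756, -0.0035,  0.271 ],
       [ 0.684 ,  0.3748, -0.6259, -0.317 ],
       [-0.5467, -0.3047, -0.7799,  1.508 ],
       [ 0.    ,  0.    ,  0.    ,  1.    ]])}
top {'mtx': array([[417.6336,   0.    , 280.495 ],
       [  0.    , 417.6336, 207.6298],
       [  0.    ,   0.    ,   1.    ]]), 'k1': 0.020599500588626283, 'extrinsics': array([[ 0.0406, -0.9992, -0.0004, -0.0186],
       [-0.9769, -0.0396, -0.2101,  0.5926],
       [ 0.2099,  0.009 , -0.9777,  1.1053],
       [ 0.    ,  0.    ,  0.    ,  1.    ]])}
wrist {'mtx': array([[364.9753,   0.    , 270.1808],
       [  0.    , 364.9753, 211.8618],
       [  0.    ,   0.    ,   1.    ]]), 'k1': -0.024125769971831124, 'hand_eye': array([[ 0.0007, -0.9508, -0.3099,  0.0787],
       [ 1.    ,  0.0001,  0.0017,  0.0007],
       [-0.0015, -0.3099,  0.9508, -0.1418],
       [ 0.    ,  0.    ,  0.    ,  1.    ]])}
0.15 [ 0.1449 -0.5301  0.2307] [-0.0007  0.9911  0.133  -0.    ] [ 0.0147 -0.7316  0.5408]
```

View pics/top0.png

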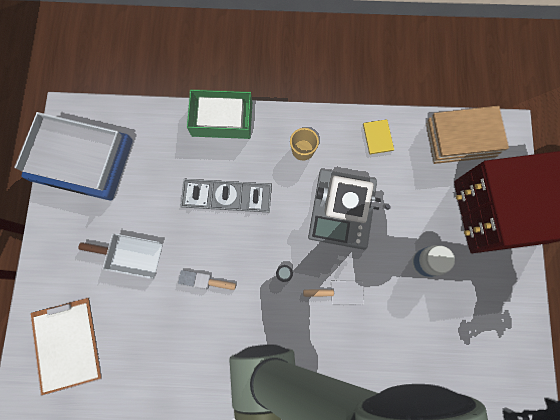

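View pics/scene0.png

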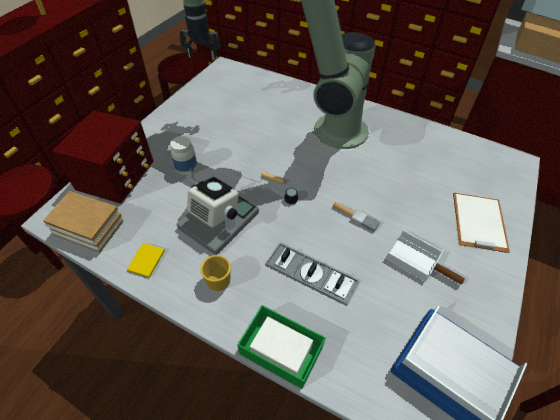

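The top view shows the rack at (226,195), with the square holder at its left (+y) end at (197,194), then the round and strip holders. The reader head is at (350,200), with its window at (350,200) and the knob near (385,206). The scene view agrees: knob at (178ish,205) side, square holder at (340,285).

```bash
cat > h.py <<'E'
from cell import bot, viewer, monitor
import cv2,numpy as np
from scipy.spatial.transform import Rotation as R
np.set_printoptions(precision=4,suppress=True)
def rot(q): return R.from_quat(np.r_[q[1:],q[0]])
def quat(r): q=r.as_quat(); return [q[3],q[0],q[1],q[2]]
def frame(z,y):
    "rotation with tool z along z, tool y nearest y"
    z=np.array(z,float)/np.linalg.norm(z); y=y-np.dot(y,z)*z; y/=np.linalg.norm(y)
    return R.from_matrix(np.c_[np.cross(y,z),y,z])
def campose(n):
    "4x4 camera->world"
    c=viewer.calibration(n)
    if n!="wrist": return np.linalg.inv(c["extrinsics"])
    T=np.eye(4); T[:3,:3]=rot(monitor.read_tool_rot()).as_matrix(); T[:3,3]=monitor.read_position()
    return T@c["hand_eye"]
def shot(n,f):
    P=campose(n); im=viewer.camera(n)[:,:,::-1].copy()
    cv2.imwrite(f"pics/{f}.png",im); np.save(f"pics/{f}.npy",P); return im,P
def ray(n,px,P):
    c=viewer.calibration(n)
    d=cv2.undistortPoints(np.array([[px]],float),c["mtx"],np.array([c["k1"],0,0,0]))[0,0]
    v=P[:3,:3]@np.r_[d,1]; return P[:3,3],v/np.linalg.norm(v)
def onplane(n,px,P,z):
    o,v=ray(n,px,P); return o+v*(z-o[2])/v[2]
def tri(rs):
    "least-squares point of rays, and worst miss"
    A=sum(np.eye(3)-np.outer(v,v) for o,v in rs); b=sum((np.eye(3)-np.outer(v,v))@o for o,v in rs)
    p=np.linalg.solve(A,b); return p,max(np.linalg.norm(np.cross(v,p-o)) for o,v in rs)
E
python3 - <<'E'
from h import *
T=campose("top")
for k,p,z in [("sq",(197,194),.03),("tile",(226,195),.03),("strip",(256,198),.03),("win",(350,200),.17),("knob",(385,206),.16),("jar",(437,258),.12),("mortar",(305,140),.07),("loupe",(284,273),.03)]:
    print(k,onplane("top",p,T,z))
E
```

```text
sq [0.6305 0.249  0.03  ]
tile [0.631  0.1649 0.03  ]
strip [0.6256 0.0777 0.03  ]
win [ 0.5969 -0.1714  0.17  ]
knob [ 0.5872 -0.2624  0.16  ]
jar [ 0.4641 -0.4043  0.12  ]
mortar [ 0.7932 -0.0571  0.07  ]
loupe [ 0.4144 -0.0116  0.03  ]
```

Run:
```python
from h import *
r=frame([0,0,-1],np.array([0,1.,0]))
for f,p in [("rA",[.53,-.28,.36]),("rB",[.53,-.14,.36]),("kA",[.54,.12,.28]),("kB",[.54,.26,.28])]:
    try:
        bot.move_pose(p,quat(r)); bot.wait(.15); im,P=shot("wrist",f); print(f,P[:3,3],monitor.read_joint_positions())
    except bot.PlanningError as e: print(f,e)
print(monitor.read_clock())
a,b,c,d=[cv2.imread(f"pics/{f}.png") for f in("rA","rB","kA","kB")]
cv2.imwrite("pics/m1.png",cv2.resize(np.vstack([np.hstack([a,b]),np.hstack([c,d])]),(800,600)))
```

```text
rA [ 0.4496 -0.2815  0.5016] [-0.6104  0.3801  0.2097  1.4008 -0.     -0.609 ]
rB [ 0.4502 -0.1419  0.5016] [-0.3947  0.2753  0.062   1.3576 -0.0002 -0.393 ]
kA [0.4606 0.1179 0.4222] [ 0.0829  0.305  -0.0957  1.1692 -0.0002  0.0851]
kB [0.4604 0.258  0.4219] [ 0.3234  0.3942  0.0326  1.209  -0.0002  0.3255]
5.0167
```

View pics/m1.png

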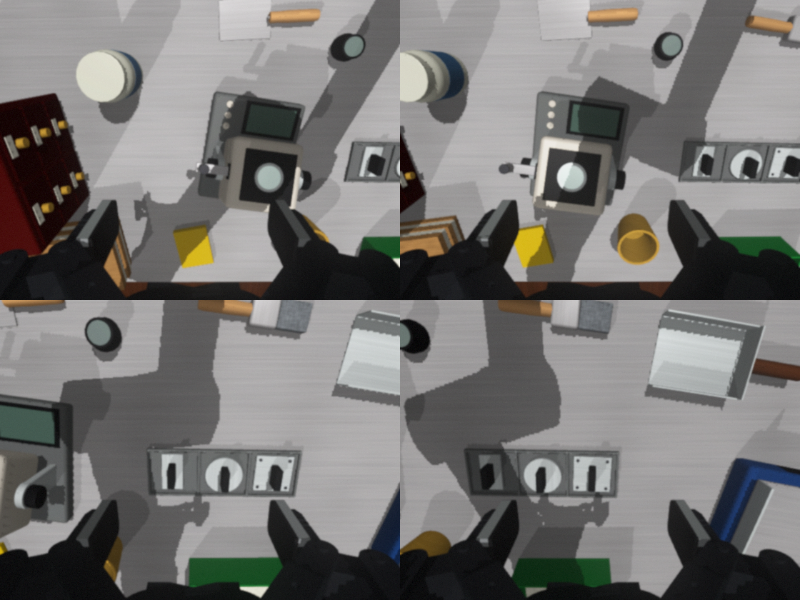

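Panels rA/rB show the port's window at about (377,249)/(800-view 269,178; 571,177), with the knob to its left near (208,170)/(512,170). In kA/kB the square holder (four screws) is at (276,472)/(592,472), with its rib vertical. I'll take closer reader views next.

Run:
```python
from h import *
r=frame([0,0,-1],np.array([0,1.,0]))
for f,p in [("kC",[.60,.20,.22]),("r1",[.60,-.10,.31]),("r2",[.52,-.18,.29]),("r3",[.64,-.20,.32]),("r4",[.60,-.28,.31])]:
    try:
        bot.move_pose(p,quat(r)); bot.wait(.15); im,P=shot("wrist",f)
    except bot.PlanningError as e: print(f,e)
print(monitor.read_clock())
# crops around the expected window / knob / sample
def proj(p,P):
    c=viewer.calibration("wrist"); Q=np.linalg.inv(P)
    return cv2.projectPoints(np.array([p],float),cv2.Rodrigues(Q[:3,:3])[0],Q[:3,3],c["mtx"],np.array([c["k1"],0,0,0]))[0][0,0]
out=[]
for f,p in [("r1",(.597,-.2,.17)),("r2",(.597,-.2,.17)),("r4",(.597,-.2,.17)),("kC",(.63,.249,.03)),("kB",(.63,.249,.03)),("r3",(.597,-.2,.17))]:
    im=cv2.imread(f"pics/{f}.png"); P=np.load(f"pics/{f}.npy"); u,v=proj(p,P).astype(int)
    u=np.clip(u-110,0,340); v=np.clip(v-110,0,200); print(f,u,v); out.append(cv2.resize(im[v:v+220,u:u+220],(266,266)))
cv2.imwrite("pics/m2.png",np.vstack([np.hstack(out[:3]),np.hstack(out[3:])]))
```

```text
9.2583
r1 34 84
r2 136 184
r4 260 83
kC 211 102
kB 153 136
r3 161 33
```

View pics/m2.png

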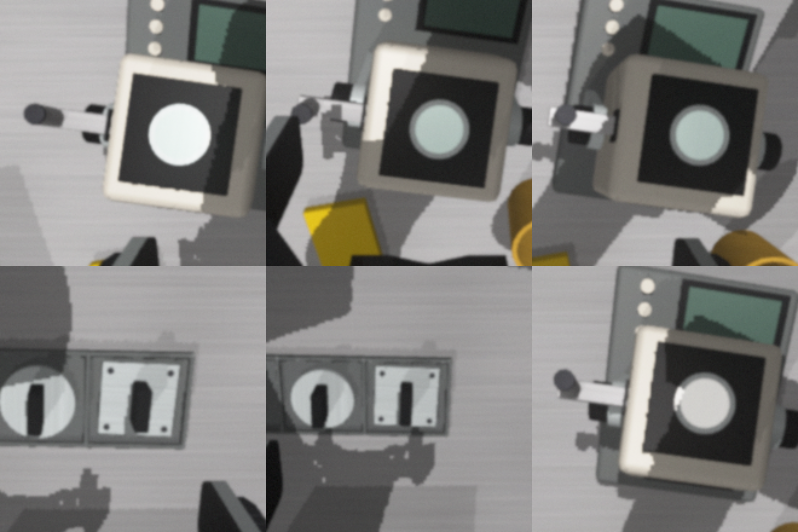

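```bash
cat > meas.py <<'E'
from h import *
def quad(f,guess,thr=70,inv=True):
    g=cv2.GaussianBlur(cv2.imread(f"pics/{f}.png").max(2),(3,3),0)
    m=((g<thr) if inv else (g>thr)).astype(np.uint8)
    cs,_=cv2.findContours(m,cv2.RETR_EXTERNAL,cv2.CHAIN_APPROX_NONE)
    cs=[c for c in cs if cv2.contourArea(c)>100 and cv2.pointPolygonTest(c,guess,False)>0]
    c=min(cs,key=cv2.contourArea); q=cv2.approxPolyN(c,4,ensure_convex=True).reshape(-1,2).astype(float)
    # refine: line fit to contour points near the middle 70% of each side
    pts=c.reshape(-1,2).astype(float); L=[]
    for i in range(4):
        a,b=q[i],q[(i+1)%4]; d=(b-a)/np.linalg.norm(b-a); n=np.array([-d[1],d[0]])
        s=(pts-a)@d/np.linalg.norm(b-a); k=(s>.15)&(s<.85)&(abs((pts-a)@n)<4)
        x,y,X,Y=None,None,None,None
        vx,vy,x0,y0=cv2.fitLine(pts[k].astype(np.float32),cv2.DIST_HUBER,0,.01,.01).ravel(); L.append(np.cross([x0,y0,1],[x0+vx,y0+vy,1]))
    r=[np.cross(L[i-1],L[i]) for i in range(4)]; r=np.array([p[:2]/p[2] for p in r])
    ct=r.mean(0); return r[np.argsort(np.arctan2(*(r-ct).T[::-1]))],cv2.contourArea(c)
E
python3 - <<'E'
from meas import *
S={"r1":(150,195),"r2":(250,290),"r3":(278,140),"r4":(370,195)}
W={f:(u+x/1.209,v+y/1.209) for f,(u,v,x,y) in {"r1":(34,84,140,100),"r2":(136,184,135,100),"r3":(161,33,128,100),"r4":(260,83,125,100)}.items()}
Q={}
for f in W:
    Q[f],a=quad(f,W[f]); print(f,a,Q[f].ravel())
C=[]
for i in range(4):
    p,e=tri([ray("wrist",Q[f][i],np.load(f"pics/{f}.npy")) for f in Q]); C.append(p); print(p,e)
C=np.array(C); o=C.mean(0); print("o",o,"sides",[np.linalg.norm(C[i]-C[i-1]) for i in range(4)])
n=np.linalg.svd(C-o)[2][2]; n*=np.sign(n[2]); print("n",n,"tilt",np.degrees(np.arccos(n[2])),"yaw",np.degrees(np.arctan2(-n[1],-n[0])),"planarity",(C-o)@n)
K={"r1":(65,178),"r2":(169,273),"r3":(189,129),"r4":(287,180)}
k,e=tri([ray("wrist",K[f],np.load(f"pics/{f}.npy")) for f in K]); print("knob",k,e)
print(C)
# sample: plate corners, rib
for f,g in {"kC":(211+110/1.209,102+(385-266)/1.209),"kB":(153+(388-266)/1.209,136+(390-266)/1.209),"kA":(370,662-0)}.items():
    try:
        q,a=quad(f,g,150,False); print(f,a,q.ravel()); print([onplane("wrist",x,np.load(f"pics/{f}.npy"),.009) for x in q])
    except Exception as e: print(f,repr(e))
E
```

```text
r1 4404.5 [145.4616 146.2593 232.6749 160.7975 220.945  243.4178 133.5555 231.6612]
r2 7411.5 [244.3844 241.9873 328.0322 251.8136 315.5096 338.1807 229.1895 327.6424]Traceback (most recent call last):
  File "<stdin>", line 6, in <module>
  File "meas.py", line 7, in quad
    c=min(cs,key=cv2.contourArea); q=cv2.approxPolyN(c,4,ensure_convex=True).reshape(-1,2).astype(float)
ValueError: min() iterable argument is empty
```

```bash
sed -i 's/c=min(cs,key=cv2.contourArea); /c=cv2.convexHull(min(cs,key=cv2.contourArea)); hm=np.zeros_like(m); cv2.fillPoly(hm,[c],1); c=cv2.findContours(hm,cv2.RETR_EXTERNAL,cv2.CHAIN_APPROX_NONE)[0][0]; /' meas.py
cat > port.py <<'E'
from meas import *
W={f:(u+x/1.209,v+y/1.209) for f,(u,v,x,y) in {"r1":(34,84,140,100),"r2":(136,184,135,100),"r3":(161,33,128,90),"r4":(260,83,125,100)}.items()}
Q={}
for f in W:
    g=cv2.imread(f"pics/{f}.png").max(2); 
    for t in (85,75,95):
        try: q,a=quad(f,W[f],t)
        except Exception as e: print(f,t,repr(e)); continue
        print(f,t,a,q.ravel())
        if f not in Q: Q[f]=q
def solve(Q):
    C=[]
    for i in range(4):
        p,e=tri([ray("wrist",Q[f][i],np.load(f"pics/{f}.npy")) for f in Q]); C.append(p); print(p,e)
    C=np.array(C); o=C.mean(0); print("o",o,"sides",[np.linalg.norm(C[i]-C[i-1]) for i in range(4)])
    n=np.linalg.svd(C-o)[2][2]; n*=np.sign(n[2]); print("n",n,"tilt",np.degrees(np.arccos(n[2])),"yaw",np.degrees(np.arctan2(-n[1],-n[0])),"planarity",(C-o)@n)
solve(Q)
K={"r1":(65,178),"r2":(169,273),"r3":(189,129),"r4":(287,180)}
k,e=tri([ray("wrist",K[f],np.load(f"pics/{f}.npy")) for f in K]); print("knob",k,e)
E
python3 port.py
python3 - <<'E'
from meas import *
for f,g in {"kC":(211+110/1.209,102+(385-266)/1.209),"kB":(153+(388-266)/1.209,136+(390-266)/1.209),"kA":(368,(472-300)*1.4)}.items():
    try:
        q,a=quad(f,g,150,False); P=np.load(f"pics/{f}.npy"); print(f,a,q.ravel()); pp=np.array([onplane("wrist",x,P,.009) for x in q]); print(pp.ravel(),pp.mean(0))
    except Exception as e: print(f,repr(e))
E
```

```text
r1 85 8017.5 [144.7015 145.3736 234.4845 156.524  221.6408 245.9298 132.5878 232.4224]
r1 75 7901.0 [144.9237 146.0381 233.9313 156.7187 221.3267 245.5888 132.8213 232.2748]
r1 95 8116.0 [144.6392 145.4024 235.0044 155.891  221.9098 246.2616 132.2531 232.5478]
r2 85 7826.5 [242.5962 240.4754 329.5038 250.8808 316.2886 339.3499 228.1706 328.2674]
r2 75 7690.5 [242.6385 241.2545 328.7623 251.1691 316.0423 338.9532 228.3417 328.1616]
r2 95 7957.0 [242.1612 240.0385 329.8399 250.6265 316.782  339.8713 227.8772 328.6036]
r3 85 8251.0 [266.1443  94.1957 355.0057 107.5042 342.3762 198.5153 252.8513 185.5178]
r3 75 8059.0 [266.0897  94.6716 354.2975 108.0739 342.1018 198.284  254.2756 185.3589]
r3 95 8430.5 [265.2497  93.6307 355.9542 107.0067 342.8697 199.0463 252.9487 186.0351]
r4 85 8111.0 [358.549  142.3558 448.3275 155.8444 434.5697 245.0246 346.2587 232.9099]
r4 75 7987.5 [358.7952 142.8855 447.8131 156.3494 434.3757 244.6282 346.5453 232.6854]
r4 95 8252.0 [358.0429 141.7923 449.2893 155.539  434.7264 245.1553 345.8118 233.3272]
[ 0.5606 -0.205   0.1429] 0.0016007250510345773
[ 0.5703
[... 339 characters left out ...]
94275789055686 yaw -3.3773073436662377 planarity [-0.  0. -0.  0.]
knob [ 0.5866 -0.267   0.1585] 0.002599169193563135
kC 3681.5 [295.6892 180.3162 359.2719 183.6817 351.7109 242.7284 291.1981 240.0934]
[0.6029 0.2245 0.009  0.6062 0.2879 0.009  0.6699 0.2849 0.009  0.6669
 0.2212 0.009 ] [0.6365 0.2546 0.009 ]
kB 2427.0 [243.3776 218.4049 295.7014 220.6857 292.9639 267.5954 241.4917 265.6478]
[0.6032 0.225  0.009  0.6061 0.2877 0.009  0.6684 0.2855 0.009  0.6657
 0.2211 0.009 ] [0.6358 0.2548 0.009 ]
kA 2474.0 [359.3037 217.4159 412.1551 219.5022 403.721  267.5443 353.3381 265.53  ]
[0.6028 0.2237 0.009  0.6056 0.2877 0.009  0.6696 0.2847 0.009  0.6666
 0.221  0.009 ] [0.6361 0.2543 0.009 ]
```

Port sides measure 76 mm and it is planar, and the sample plate is 64 mm square at z=9 mm, so both check out. The in-plane yaw (-8°) and the normal's heading (-3.4°) disagree by about 0.02 rad, so I'll repeat the views with the camera turned half round to cancel hand-eye bias.

```bash
cat >> meas.py <<'E'
def proj(p,P,n="wrist"):
    c=viewer.calibration(n); Q=np.linalg.inv(P)
    return cv2.projectPoints(np.array([p],float),cv2.Rodrigues(Q[:3,:3])[0],Q[:3,3],c["mtx"],np.array([c["k1"],0,0,0]))[0][0,0]
E
python3 - <<'E'
from meas import *
r=frame([0,0,-1],np.array([0,-1.,0]))
out=[]
for f,p in [("s1",[.60,-.26,.31]),("s2",[.54,-.18,.31]),("s3",[.62,-.10,.31])]:
    try:
        bot.move_pose(p,quat(r)); bot.wait(.15); im,P=shot("wrist",f)
    except bot.PlanningError as e: print(f,e); continue
    u,v=proj((.59,-.267,.15),P).astype(int); u=np.clip(u-45,0,470);v=np.clip(v-45,0,330); print(f,u,v)
    out.append(cv2.resize(im[v:v+90,u:u+90],(266,266),interpolation=cv2.INTER_CUBIC))
for f in("r1","r3","r4"):
    im=cv2.imread(f"pics/{f}.png");P=np.load(f"pics/{f}.npy")
    u,v=proj((.59,-.267,.15),P).astype(int); u=np.clip(u-45,0,470);v=np.clip(v-45,0,330); print(f,u,v)
    out.append(cv2.resize(im[v:v+90,u:u+90],(266,266),interpolation=cv2.INTER_CUBIC))
cv2.imwrite("pics/m3.png",np.vstack([np.hstack(out[:3]),np.hstack(out[3:])]))
print(monitor.read_clock())
Q={}
for f in("s1","s2","s3"):
    P=np.load(f"pics/{f}.npy"); g=proj((.573,-.170,.146),P); 
    try: Q[f],a=quad(f,g,85); print(f,a,Q[f].ravel())
    except Exception as e: print(f,g,repr(e))
C=[]
for i in range(4):
    p,e=tri([ray("wrist",Q[f][i],np.load(f"pics/{f}.npy")) for f in Q]); C.append(p); print(p,e)
C=np.array(C); o=C.mean(0); print("o",o,"sides",[np.linalg.norm(C[i]-C[i-1]) for i in range(4)])
n=np.linalg.svd(C-o)[2][2]; n*=np.sign(n[2]); print("n",n,"tilt",np.degrees(np.arccos(n[2])),"planarity",(C-o)@n)
E
```

```text
s1 231 156
s2 329 86
s3 411 177
r1 28 134
r3 146 86
r4 241 134
13.5417
s1 7977.5 [113.548  139.3185 213.7159 153.2517 209.1307 238.5209 122.759  227.5717]
s2 9234.0 [212.2569  58.4074 315.44    74.3113 296.3793 166.6262 207.1514 155.8218]
s3 6801.5 [318.2092 164.6306 412.4283 178.4979 381.6939 250.5019 299.6971 241.7239]
[ 0.6446 -0.1401  0.1661] 0.0006816714540836716
[ 0.6334 -0.2166  0.1645] 0.0008920479594988257
[ 0.5582 -0.2054  0.1446] 0.004501381624550632
[ 0.5683 -0.1295  0.1462] 0.0034673091279513067
o [ 0.6012 -0.1729  0.1554] sides [np.float64(0.07960408932381823), np.float64(0.07734681757205594), np.float64(0.0785742470704339), np.float64(0.07665230842419703)]
n [-0.252   0.0142  0.9676] tilt 14.618535076888653 planarity [-0.0001  0.0001 -0.0001  0.0001]
```

View pics/m3.png

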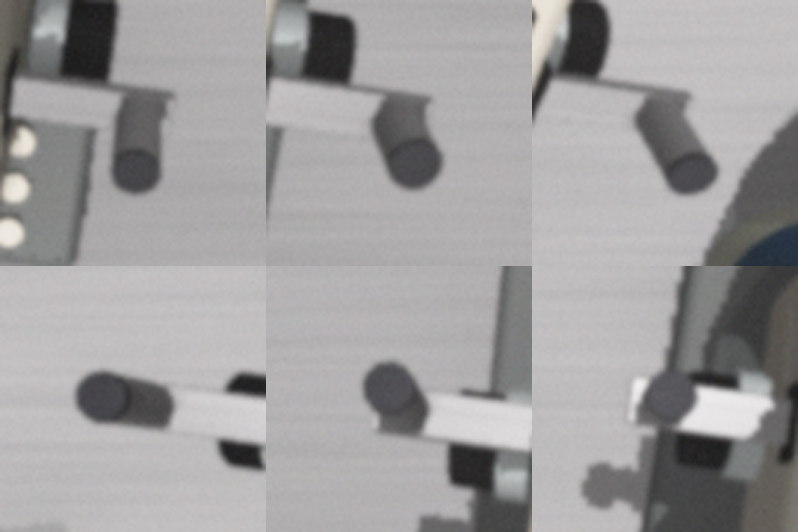

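Knob-top pixels are clear in all six views (e.g. s1 (277,213), s2 (379,141), r1 (63,178), r4 (288,178)). The port's front edge is unreliable from the far side because it merges with dark console. I'll triangulate the knob, then touch the port lightly with shut fingers to pin down its slope.

```bash
cat > portf.py <<'E'
from meas import *
def PF(t=17.0,psi=-7.9,o=(.6014,-.1729,.1552)): return R.from_euler("ZY",[psi,-t],degrees=True),np.array(o)
E
python3 - <<'E'
from portf import *
K={"s1":(277,213.5),"s2":(379,140.8),"s3":(465.1,235.5),"r1":(63.2,178.3),"r3":(187.3,127.3),"r4":(287.7,178)}
Rp,o=PF()
for s in (["s1","s2","s3"],["r1","r3","r4"],list(K)):
    k,e=tri([ray("wrist",K[f],np.load(f"pics/{f}.npy")) for f in s]); print("knob",k,e,"in port",Rp.inv().apply(k-o))
def solve(): 
    pass
T=Rp*R.from_matrix(np.diag([-1.,1,-1]))   # tool z = -normal, tool y = +port y
bot.set_gripper(0.0)
W=lambda x,y,z: o+Rp.apply([x,y,z])
pts=[]
try:
    bot.move_pose(W(0,0,.06),quat(T))
    for x,y in [(-.029,0),(.029,0)]:
        bot.move_linear(W(x,y,.012),speed=.15); bot.wait(.2)
        f0=monitor.read_ft_force(); hit=bot.move_linear(W(x,y,-.008),speed=.015,until_force=1.6)
        p=monitor.read_position(); pts.append(Rp.inv().apply(p-o)); print(hit,pts[-1],np.array(monitor.read_ft_force())-f0)
        bot.move_linear(W(x,y,.014),speed=.1)
except bot.PlanningError as e: print(e)
print(monitor.read_clock(), monitor.read_joint_positions())
E
```

```text
knob [ 0.5847 -0.2669  0.1668] 0.00031502345492591703 in port [-0.0001 -0.0954  0.0122]
knob [ 0.585  -0.2666  0.1658] 0.00023020936826590816 in port [-0.0001 -0.095   0.0111]
knob [ 0.5848 -0.2666  0.1668] 0.0006660688503910395 in port [-0.     -0.0951  0.0121]
True [-0.0291  0.      0.0016] [-0.5946 -0.6693  2.6169]
True [0.029  0.     0.0025] [0.7496 0.4692 2.4027]
20.475 [-0.4278  0.349  -0.355   0.584   0.0836 -0.2778]
```

```bash
sed -i 's/t=17.0,psi=-7.9,o=(.6014,-.1729,.1552)/t=17.9,psi=-7.9,o=(.6008,-.1738,.1571)/' portf.py
python3 - <<'E'
from portf import *
Rp,o=PF(); n=Rp.apply([0,0,1]); W=lambda x,y,z: o+Rp.apply([x,y,z])
kn=np.array([.5848,-.2667,.1665]); kp=Rp.inv().apply(kn-o); print("knob in port",kp)
bot.move_linear(W(.02,0,.08),speed=.25); bot.set_gripper(.5,grasp_force=40)
best=None
for s in(1,-1):
    T=frame(-n,Rp.apply([s,0,0])); j=bot.solve_ik(W(kp[0],kp[1],.07),quat(T)); print(s,j)
    if j is not None and (best is None or abs(j[5])<abs(best[1][5])): best=(T,j)
T=best[0]; bot.goto_joints(best[1]); 
zt=kp[2]-.024
print("hit",bot.move_linear(W(kp[0],kp[1],zt),speed=.1,until_force=6), Rp.inv().apply(np.array(monitor.read_position())-o),zt)
bot.set_gripper(0,grasp_force=40); print(monitor.read_gripper_width(),monitor.read_finger_force(),monitor.read_clock(),monitor.read_ft_force())
E
```

```text
knob in port [-0.     -0.0942  0.0099]
1 [-0.6251  0.2632 -0.3527  0.6769  0.1444  1.1038]
-1 [-0.6251  0.2632 -0.3527  0.6769  0.1444 -2.0378]
hit False [ 0.0005 -0.0944 -0.0136] -0.014108491583004368
0.14664255619285269 38.95567372441292 24.0083 [-3.564   0.4165  3.9455]
```

Run:
```python
from portf import *
Rp,o=PF(); L=lambda: Rp.inv().apply(np.array(monitor.read_position())-o); W=lambda v: o+Rp.apply(v)
a=L(); bot.move_linear(W(a+[0,-.0253,0]),speed=.03); bot.wait(.2)
b=L(); print(b-a,monitor.read_ft_force(),monitor.read_gripper_width())
bot.set_gripper(.5); bot.wait(.1); c=L(); bot.move_linear(W(c+[0,0,.07]),speed=.15)
T=frame([0,0,-1],np.array([0,1.,0]))
bot.move_pose([.58,-.20,.31],quat(T)); bot.wait(.1); im,P=shot("wrist","v1")
print(monitor.read_clock())
u,v=proj(W([0,-.09,-.01]),P).astype(int); print(u,v); u=np.clip(u-50,0,460);v=np.clip(v-50,0,320); print(u,v)
cv2.imwrite("pics/v1c.png",cv2.resize(im[v:v+100,u:u+100],(500,500),interpolation=cv2.INTER_CUBIC))
```

```text
[-0.0002 -0.0247 -0.    ] [-2.3342  3.7899  5.0268] 0.14662851983782024
27.8333
198 204
148 154
```

View pics/v1c.png

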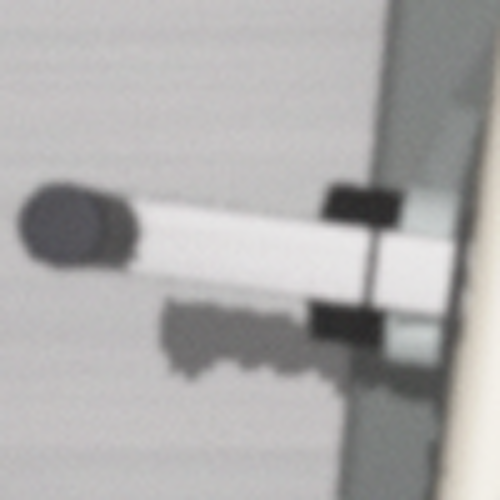

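The second line sits right at the head's side (crop (455,270)), with the first 15 mm farther out at (371,270), so the slide is set. Now the sample.

Run:
```python
from portf import *
G={"kC":(302,200.4),"kB":(254,238.6),"kA":(368,240.8)}
Q={f:quad(f,G[f],150,False)[0] for f in G}
C=np.array([tri([ray("wrist",Q[f][i],np.load(f"pics/{f}.npy")) for f in Q])[0] for i in range(4)]); print(C,C.mean(0))
psi=-3.0; c=np.array([.6361,.2546]); T=frame([0,0,-1],R.from_euler("z",psi,degrees=True).apply([0,1,0]))
bot.set_gripper(.5,grasp_force=40)
bot.move_pose([*c,.10],quat(T)); bot.wait(.1)
hit=bot.move_linear([*c,.015],speed=.08,until_force=6); print("hit",hit,monitor.read_position())
if not hit:
    bot.set_gripper(0,grasp_force=40); p=np.array(monitor.read_position()); print(monitor.read_gripper_width(),monitor.read_finger_force(),p,monitor.read_ft_force())
    np.save("grip.npy",rot(monitor.read_tool_rot()).inv().apply(np.r_[c,.003]-p))
    print("sample in tool",np.load("grip.npy"))
print(monitor.read_clock())
```

```text
[[0.604  0.2247 0.0057]
 [0.606  0.2878 0.0088]
 [0.6708 0.2858 0.0058]
 [0.6669 0.2212 0.0081]] [0.6369 0.2549 0.0071]
hit False [0.6367 0.2548 0.0157]
0.13049862312613228 39.6523118019104 [0.6366 0.2548 0.0157] [0.3488 0.0286 2.4479]
sample in tool [ 0.0006 -0.0002  0.0127]
31.575
```

Run:
```python
from portf import *
Rp,o=PF(); n=Rp.apply([0,0,1]); g=np.load("grip.npy"); T=Rp*R.from_matrix(np.diag([-1.,1,-1]))
W=lambda z: o+Rp.apply([0,0,z])-T.apply(g)      # TCP so that underside centre is z above port
p=np.array(monitor.read_position()); bot.move_linear([p[0],p[1],.12],speed=.12); print(monitor.read_finger_force(),monitor.read_gripper_width())
bot.move_linear([p[0]-.03,p[1]-.03,.25],speed=.3)
bot.move_pose(W(.05),quat(T)); bot.move_linear(W(.012),speed=.08); bot.wait(.3)
f0=np.array(monitor.read_ft_force()); m0=np.array(monitor.read_moment()); np.save("f0.npy",np.r_[f0,m0])
hit=bot.move_linear(W(-.006),speed=.012,until_force=1.8); bot.wait(.2)
F=np.array(monitor.read_ft_force())-f0; M=np.array(monitor.read_moment())-m0
print(hit,"pos in port",Rp.inv().apply(np.array(monitor.read_position())+T.apply(g)-o),"F",Rp.inv().apply(F),"M",Rp.inv().apply(M))
print(monitor.read_clock(),monitor.read_finger_force(),monitor.read_gripper_width())
im,P=shot("wrist","w1"); im2,_=shot("scene","s9")
cv2.imwrite("pics/v2.png",np.hstack([cv2.resize(im,(400,300)),cv2.resize(im2[150:270,150:310],(400,300),interpolation=cv2.INTER_CUBIC)]))
```

```text
39.12320137023926 0.13039936588692425
True pos in port [-0.0009  0.0001 -0.0001] F [ 1.1789 -1.2091  3.3106] M [-0.148  -0.3682 -0.0607]
36.7667 39.46139931678772 0.13075693952258968
```

View pics/v2.png

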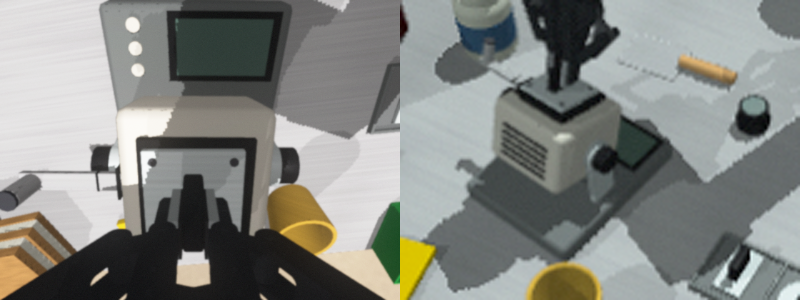

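The held plate sits centred on the black port plate (left panel: port edges 138/254, plate edges 148/243) and parallel to it. Contact came at the predicted height. Now I'll press in by steps and watch force and moment.

```bash
cat > rd.py <<'E'
from portf import *
Rp,o=PF(); g=np.load("grip.npy"); T=Rp*R.from_matrix(np.diag([-1.,1,-1])); b=np.load("f0.npy")
def rd(k=12):
    v=[]
    for _ in range(k): v.append(np.r_[monitor.read_ft_force(),monitor.read_moment()]); bot.wait(.03)
    v=np.mean(v,0)-b; t=rot(monitor.read_tool_rot())
    print("F",Rp.inv().apply(v[:3]),"M",Rp.inv().apply(v[3:]),"pos",Rp.inv().apply(np.array(monitor.read_position())+t.apply(g)-o),
      "ang err",(Rp.inv()*t*R.from_matrix(np.diag([-1.,1,-1])).inv()).as_rotvec(),monitor.read_clock())
E
python3 - <<'E'
from rd import *
rd()
for z in(-.003,-.005):
    bot.move_linear(o+Rp.apply([0,0,z])-T.apply(g),speed=.01); bot.wait(.15); rd()
E
```

```text
F [ 1.6997 -1.2091  3.3835] M [-0.2144 -0.4723 -0.0046] pos [-0.0015  0.0003 -0.0004] ang err [ 0.0005  0.0027 -0.0003] 37.2667
F [-2.0178  0.1215  6.0956] M [ 0.0504  0.3472 -0.0296] pos [-0.0001  0.0001 -0.003 ] ang err [ 0.001   0.0029 -0.0002] 38.2667
F [-2.3722  0.7158  8.046 ] M [ 0.1385  0.4106 -0.0088] pos [ 0.0001  0.     -0.0049] ang err [ 0.0008  0.0025 -0.0002] 39.1667
```

Run:
```python
from rd import *
bot.wait(.3); rd(); print(monitor.read_finger_force(),monitor.read_joint_vel()); print(bot.close_job())
```

```text
F [-2.6695  0.5253  7.9245] M [ 0.1698  0.4203 -0.0181] pos [ 0.0001  0.0001 -0.0049] ang err [ 0.0009  0.0025 -0.0002] 39.8667
40.066099762916565 [-0.0017 -0.0011 -0.0012  0.0017 -0.0002  0.0009]
the job is handed in; nothing more can be done
None
```

The job is handed in (its verdict was not shown to me): the slide was drawn out to its second line, and the square holder is held centred and, from the wrist moments, flush on the port plate at about 8 N, finished at 39.9 s of the 58 s.

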